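Fit the tall adapter sleeve on the microscope's rotary stage

ROBOT

A 6-joint arm with a two-finger parallel gripper is mounted at the origin on the work surface. World frame = base frame: x ahead of the robot, y to its left, z up, the work surface at z = 0. Lengths are in mm, angles in rad, forces in N, time in s.
With the tool pointing down it reaches from about 350 to 775 mm from the base axis. Payload 7.3 kg.
Tool frame: the origin (TCP) lies on the front face of the gripper's body, between the roots of the fingers; the fingertips stand 66 mm ahead of it and the grasp point (between the pads) lies 47 mm ahead of it; z points along the fingers, y is the line along which they close (so a half turn about z gives the same grasp; the last joint's range is limited). The gripper opens to 92 mm and grips with 3 to 60 N. Pads are 19 mm wide; open, the fingers measure 130 mm over their backs; the gripper's body (75 mm by 190 mm) begins 47 mm behind the grasp point.
Start: joints at [1.137, 0.342, 1.524, -0, 1.275, -0.146], TCP at [149, 503.426, 292.241] pointing down, gripper open.
Joint ranges: [-2.53, 2.53], [-0.77, 2.02], [0.04, 2.7], [-1, 4.14], [0.28, 2.66], [-3.11, 3.11]. Speed limits (rad/s): [2.57, 2.57, 3.14, 3.14, 3.14, 3.14].

INTERFACE

Orientations are given as a unit quaternion [w, x, y, z].
In Python, from plant import sensors, cams, hand_in gives the robot as it stands.
- The arm moves only by the shell command python3 -m jog 'ROWS' [FORCE]. ROWS is JSON, a list of rows, each a list of 5 numbers: the gripper's target within -1 to 1 (shut at 1, half-way at 0, fully open at -1), then the shift along the tool's x, y, z in mm, then the turn about the tool's z in degrees. A call has 1 to 20 rows; each row is the pose to reach, as a shift and turn from the pose commanded when the call began, along the tool's axes at that moment; what a row does not reach only later rows make up. A row lasts 1/12 s, in which the tool goes at most 41.7 mm and 7.16 degrees, less where a joint would pass 70% of its speed; a pose out of reach is approached as far as the arm can. A call with a gripper value outside its range is refused whole. The fingers move at their own pace and stop on an object; FORCE is the grip in N (left out, the last holds). Time passes only in rows, so rows that repeat a pose let the fingers close. It gives the time, the measured TCP pose, the force, the opening and the grip force at its end, in the units of the state.
- sensors.sense(): the state, without advancing time (a new reading comes with each control period).
- cams.get_image(name): name is "scene" or "top" or "wrist"; returns a dict with "frame" (420x560x3 uint8, red, green, blue), "intrinsics" (3x3 intrinsics, pixels), "camera_from_world" (4x4, takes a point from world to camera coordinates); the wrist camera has in their place "tool_from_camera" (4x4, takes a point from camera to tool coordinates, whose origin is the TCP and whose axes are the flange's). Camera axes: x right, y up, looking along -z (the intrinsics and any distortion apply to the point x, -y, -z); pixel columns grow to the right and rows downward; lengths in mm; the calibration is good to about 2 mm. A picture is of the moment at which its call begins: read the wrist's pose just before it. There is no depth.
- hand_in(): hands the job in; it is judged then, once.
The state is a dict: "t": time; "qpos": joint angles; "joint_velocities": joint speeds; "joint_torque": joint torques, N m; "position": TCP position; "tool_rot": TCP orientation; "wrist_force": force on the tool from outside, world axes, zero at the start; "torque": the same for the moment, N m; "gripper_width": opening from 0.0 (shut) to 1.0 (fully open); "grip_force": force on a finger pad.
Only numpy, scipy, OpenCV 4.12 (cv2) and the standard library are available. Lean on these libraries where they do the work, as an engineer would, in place of code of your own. Each camera call takes 0.05 s, during which the arm holds its last target. There are 200 camera calls.

TASK

Take the black dust cap off the rotary stage's upright spindle and stand it, open end down, on the floor of the white tray; then slide the taller of the two aluminium sleeves over the spindle, turned so that its two ears drop into the two slots of the stage, fully home on the stage's face. Lower the sleeve all the way down, do not let it drop, let go of it, and leave the short sleeve and the other things on the bench where they are.

Things in the scene. Friction and masses are not known exactly. Their poses are not given: they have to be found in the camera images.
- stage: Rotary stage fixed to the bench: dark square base 130 x 130 mm, 26 mm high, a round aluminium face on it (124 mm across, top 40 mm above the bench) and a steel spindle rising from its middle. A micrometer knob sticks out of its -y side. Origin on the spindle's axis at bench level, z up.
- stage_seat (a point): Point on the spindle's axis level with the face, where the sleeve's underside comes to rest; axes as the stage's. Four steel keeper blocks, 10 mm high, stand on the face in two pairs; each pair leaves a slot 18 mm wide, one along +x, one along -x, 32 to 50 mm from the axis, floored by the face.
- stage_tip (a point): Top of the spindle, 45 mm above the face, 85 mm above the bench. The spindle is 28 mm in diameter; its last 4 mm taper to 21 mm.
- cap: Black plastic dust cap, a round cup upside down: 40 mm outside diameter, 31 mm bore, 42 mm high, top 5 mm thick, about 30 g. It starts loosely over the spindle, its closed top resting on the spindle's tip, its rim 8 mm above the stage's face. Origin on the axis at the open rim (lower end), z towards the closed top. Round: any yaw will do.
- cap_top (a point): Centre of the closed top of the dust cap, 42 mm from its open rim.
- tall_sleeve: Taller aluminium sleeve, 60 mm high, about 170 g, loose on the bench. Upright pipe: bore 31 mm, outside 44 mm. Two flats to grip, on its +y and -y sides, 50 mm over both, each 24 mm wide, from 18 mm above the underside to the top. At the foot two ears, 11 mm wide, 9 mm high, stick out along its +x and -x to 39 mm from the axis. Same if turned half round. Origin on the axis at the underside.
- tall_sleeve_top (a point): Centre of the tall sleeve's upper end, 60 mm above its underside.
- short_sleeve: Shorter aluminium sleeve, 36 mm high: not wanted. Upright pipe: bore 31 mm, outside 44 mm. Two flats to grip, on its +y and -y sides, 50 mm over both, each 24 mm wide, from 10 mm above the underside to the top. At the foot two ears, 11 mm wide, 9 mm high, stick out along its +x and -x to 39 mm from the axis. Same if turned half round. Origin on the axis at the underside.
- tray_in (a point): Centre of the inner floor of the white plastic tray, fixed to the bench: outside 150 mm along its x, 180 mm along its y, 16 mm high, walls and floor 4 mm thick; the floor's top is 4 mm above the bench. Axes along the sides, z up.
- objective: Brass microscope objective standing upright, 34 mm across, 56 mm high; bystander, beyond the stage. Origin under its middle.
- bottle: White bottle, 44 mm across, 120 mm high; bystander. Origin under its middle.
- dish: Shallow glass dish, 90 mm across, 16 mm high; bystander. Origin under its middle.
- screwdriver: Screwdriver 150 mm long lying on the bench; bystander, beyond the tray. x along it.
- stub: Steel sample stub, an upright disc 36 mm across, 22 mm high; bystander. Origin under its middle.
Not all that is in view belongs to the job. What is shaped like the tall_sleeve but blue is not meant.

How it is judged:
By the outcome, as a careful person would: the job done as asked, in the order asked, and still so for the second after the job is handed in, with the robot touching nothing.
It also fails if it takes over 58 s, if anything falls off the work surface, if the arm or the gripper's body presses on something with over 40 N, if the wrist force passes 120 N, or if a joint passes its speed limit or range.

## Working session

There is one attempt and no reset: what is moved stays moved. The work goes in short steps, Python scripts to look and compute and a shell command to move; the robot and the scene stay as the last step left them, time stands still between calls to the robot, and variables do not carry over. Pictures are saved under pics/ and viewed, at most 10 in all, crops included, and the job is handed in when it is done.

```bash
ls; mkdir -p pics
python3 - <<'E'
from plant import sensors,cams
import cv2,numpy as np
s=sensors.sense();print(s['t'],s['position'],s['tool_rot'],s['gripper_width'],s['wrist_force'])
for n in ['top','scene']:
    im=cams.get_image(n);np.savez('pics/%s0.npz'%n,**im)
    cv2.imwrite('pics/%s0.png'%n,im['frame'][:,:,::-1]);print(im.keys(),im['intrinsics'],im['camera_from_world'].round(3))
E
```

```text
pics
0.0 [148.88225949 503.14562338 291.54144042] [-2.07723729e-04  1.43410534e-01  9.89663003e-01 -7.18315599e-04] 0.9985534906385217 [ 1.66271063  0.26374828 -0.23073157]
dict_keys(['frame', 'intrinsics', 'camera_from_world']) [[497.80140437   0.         272.55682098]
 [  0.         497.80140437 217.3623182 ]
 [  0.           0.           1.        ]] [[ 5.000000e-03 -1.000000e+00  5.000000e-03  5.183000e+00]
 [ 9.920000e-01  6.000000e-03  1.230000e-01 -5.831880e+02]
 [-1.230000e-01  4.000000e-03  9.920000e-01 -1.214132e+03]
 [ 0.000000e+00  0.000000e+00  0.000000e+00  1.000000e+00]]
dict_keys(['frame', 'intrinsics', 'camera_from_world']) [[480.41779623   0.         276.27377808]
 [  0.         480.41779623 211.6769875 ]
 [  0.           0.           1.        ]] [[-6.440000e-01  7.650000e-01 -1.000000e-03  3.731290e+02]
 [-5.290000e-01 -4.440000e-01  7.230000e-01  2.409770e+02]
 [ 5.530000e-01  4.660000e-01  6.910000e-01 -1.648528e+03]
 [ 0.000000e+00  0.000000e+00  0.000000e+00  1.000000e+00]]
```

View pics/top0.png

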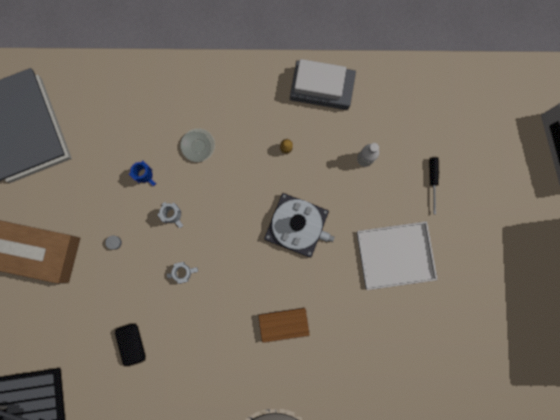

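View pics/scene0.png

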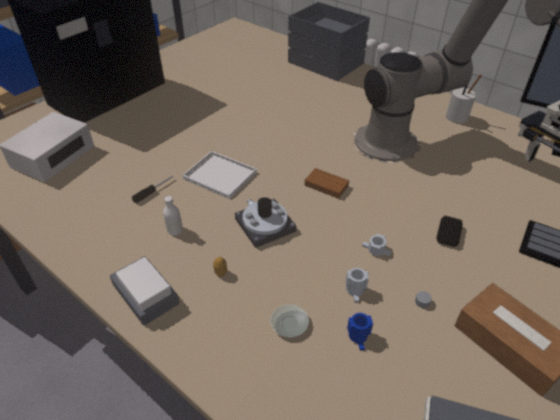

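The top view shows the stage and cap at (298,223), the tray at (396,256), and sleeves at (169,213) and (181,272). A blue decoy stands at (142,172). In the scene view the candidates are (357,282), which looks taller, (377,243), which looks short, and (360,327), which is blue. I'll confirm with one enlarged crop.

```bash
cat > h.py <<'E'
import numpy as np,cv2
def cam(f):
    d=np.load(f);return d['frame'],d['intrinsics'],d['camera_from_world']
def ray(K,M,u,v):
    d=np.array([(u-K[0,2])/K[0,0],-(v-K[1,2])/K[1,1],-1.]);R=M[:3,:3]
    return -R.T@M[:3,3],R.T@d
def onz(K,M,u,v,z):
    o,d=ray(K,M,u,v);return o+d*(z-o[2])/d[2]
def proj(K,M,p):
    c=M[:3,:3]@np.asarray(p,float)+M[:3,3];return np.array([K[0,0]*c[0]/-c[2]+K[0,2],-K[1,1]*c[1]/-c[2]+K[1,2]])
E
python3 - <<'E'
from h import *
t,K,M=cam('pics/top0.npz');s,K2,M2=cam('pics/scene0.npz')
c=lambda im,u,v,w,h,W,H:cv2.resize(im[v-h:v+h,u-w:u+w],(W,H),interpolation=cv2.INTER_CUBIC)
a=np.hstack([c(t,170,243,40,60,400,600)[:600],np.vstack([c(s,367,265,40,30,400,300),c(t,300,223,40,30,400,300)])])
cv2.imwrite('pics/crop1.png',a[:,:,::-1])
for n,u,v,us,vs in [('A',169,213,357,275),('B',181,272,377,240),('cap',298,222,265,202)]:
    o,d=ray(K,M,u,v);o2,d2=ray(K2,M2,us,vs)
    x=np.linalg.lstsq(np.c_[d,-d2],o2-o,rcond=None)[0];p,q=o+d*x[0],o2+d2*x[1];print(n,p.round(),q.round())
E
```

```text
A [591. 266.  50.] [591. 265.  50.]
B [446. 235.  34.] [445. 235.  34.]
cap [566. -53.  85.] [565. -52.  85.]
```

View pics/crop1.png

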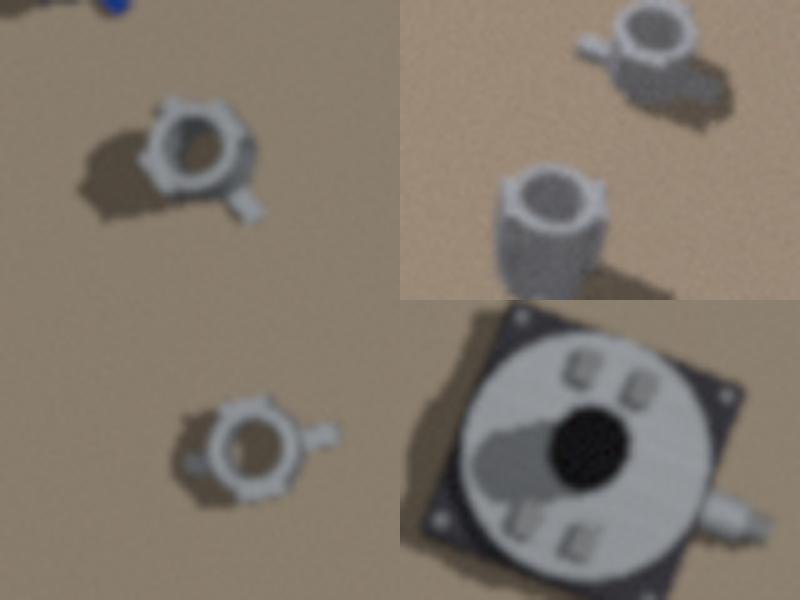

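The tall sleeve is the grey one at top (169,213), scene (357,282). Triangulation puts its rim at about z 50–60, against 34 for the grey one at (181,272), which is the short one. The blue one at (142,172) is excluded. Next I'll refine the coarse geometry and plan a wrist look.

```bash
cat >> h.py <<'E'
from scipy.spatial.transform import Rotation as Ro
def toolR(s): q=s['tool_rot'];return Ro.from_quat([q[1],q[2],q[3],q[0]]).as_matrix()
def delta(s,target,ydir=None):
    R=toolR(s);d=R.T@(np.array(target)-s['position']);a=None
    if ydir is not None:
        cur=np.degrees(np.arctan2(R[1,1],R[0,1]));a=-((ydir-cur+90)%180-90)
    return d.round(1),a
E
python3 - <<'E'
from h import *
from plant import sensors,cams
t,K,M=cam('pics/top0.npz')
# tray
hsv=cv2.cvtColor(t,cv2.COLOR_RGB2HSV)
m=((hsv[...,1]<40)&(hsv[...,2]>150)).astype(np.uint8);m[:, :340]=0;m[:215]=0;m[300:]=0;m[:,450:]=0
c=max(cv2.findContours(m,0,2)[0],key=cv2.contourArea);P=np.array([onz(K,M,*p[0],12)[:2] for p in c],np.float32)
print('tray',cv2.minAreaRect(P))
w=lambda u,v,z:onz(K,M,u,v,z).round(1)
print('tall top',w(169.4,212.4,60),'ear tip',w(180.6,225,9))
print('face',w(297.2,224,40),'cap',w(260+(590-400)/5,193+(448-300)/5,90))
k1=w(260+211/5,193+80/5,50);k2=w(260+152/5,193+232/5,50);print('keepers',k1,k2,(k1+k2)/2,np.degrees(np.arctan2(*(k1-k2)[1::-1])))
s=sensors.sense();im=cams.get_image('wrist');print(im['tool_from_camera'].round(3),im['intrinsics'])
R=toolR(s);print(R.round(3));print(delta(s,[591,266,260]))
E
```

```text
tray ((491.03131103515625, -300.1495666503906), (144.02227783203125, 161.42202758789062), 7.676336765289307)
tall top [591.  262.7  60. ] ear tip [565.4 243.5   9. ]
face [566.3 -53.2  40. ] cap [564.2 -52.4  90. ]
keepers [602.8 -65.1  50. ] [526.8 -35.8  50. ] [564.8  -50.45  50.  ] -21.082963815853244
[[ 0.0000e+00  9.5100e-01  3.0800e-01  8.2954e+01]
 [ 1.0000e+00 -0.0000e+00 -1.0000e-03 -4.0400e-01]
 [-1.0000e-03  3.0800e-01 -9.5100e-01 -9.2411e+01]
 [ 0.0000e+00  0.0000e+00  0.0000e+00  1.0000e+00]] [[374.94637427   0.         276.02752956]
 [  0.         374.94637427 209.97275279]
 [  0.           0.           1.        ]]
[[-0.959  0.284 -0.001]
 [ 0.284  0.959 -0.001]
 [ 0.    -0.001 -1.   ]]
(array([-491.2, -101.9,   31.7]), None)
```

```bash
python3 -m jog '[[-1,-40,-8,4,-6],[-1,-80,-16,8,-12],[-1,-120,-24,12,-18],[-1,-160,-32,16,-24],[-1,-200,-40,20,-30],[-1,-240,-48,24,-36],[-1,-280,-56,28,-42],[-1,-320,-64,32,-48],[-1,-360,-73,36,-53],[-1,-400,-82,40,-53],[-1,-440,-90,42,-53],[-1,-470,-97,42,-53],[-1,-485,-100,42,-53],[-1,-491,-102,42,-53],[-1,-491,-102,42,-53],[-1,-491,-102,42,-53]]'
python3 - <<'E'
from h import *
from plant import sensors,cams
s=sensors.sense();im=cams.get_image('wrist');np.savez('pics/w1.npz',pos=s['position'],R=toolR(s),**im);cv2.imwrite('pics/w1.png',im['frame'][:,:,::-1]);print(s['position'],s['joint_velocities'].round(3) if hasattr(s['joint_velocities'],'round') else s['joint_velocities'])
E
```

```text
t: 1.48
position: [590.1, 266.7, 249.9]
tool_rot: [-0.001, -0.313, 0.95, 0.0]
wrist_force: [0.8, 0.4, 0.2]
gripper_width: 0.997
grip_force: 0.0
[590.06577894 266.66144321 249.86685901] [ 0.021 -0.015  0.013 -0.     0.    -0.   ]
```

View pics/w1.png

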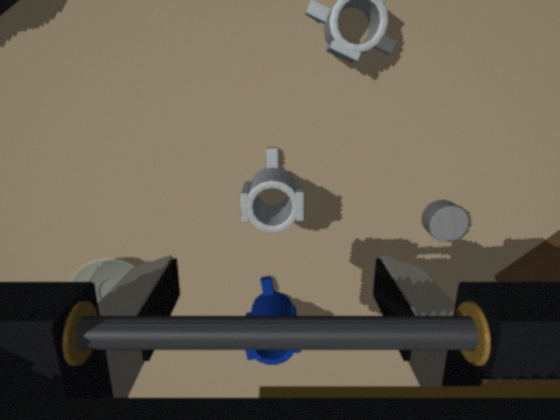

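The wrist view shows the tall sleeve's rim at (272,206), its ear pointing up at (272,150), and flats at about (245,203) and (299,203). The short sleeve is at (357,24), the blue one at (272,330), and the stub at (446,221). I'll measure the sleeve from this and check it against the top view.

```bash
cat >> h.py <<'E'
def wcam(f):
    d=np.load(f);T=np.eye(4);T[:3,:3]=d['R'];T[:3,3]=d['pos'];return d['frame'],d['intrinsics'],np.linalg.inv(T@d['tool_from_camera'])
def snap(f):
    from plant import sensors,cams
    s=sensors.sense();im=cams.get_image('wrist');np.savez(f+'.npz',pos=s['position'],R=toolR(s),**im);cv2.imwrite(f+'.png',im['frame'][:,:,::-1]);return s
E
python3 - <<'E'
from h import *
f,K,M=wcam('pics/w1.npz')
hsv=cv2.cvtColor(f,cv2.COLOR_RGB2HSV)
m=((hsv[...,1]<45)&(hsv[...,2]>80)).astype(np.uint8);m[:140]=0;m[236:]=0;m[:,:225]=0;m[:,320:]=0
n,l,st,ce=cv2.connectedComponentsWithStats(m);i=1+st[1:,4].argmax();print(st[i],ce[i])
m=(l==i)
for v in range(145,235,5):
    x=np.where(m[v])[0]; print(v,(x.min(),x.max(),x.mean().round(1)) if len(x) else None,end=' ')
v=m*hsv[...,2]; print()
b=((m)&(hsv[...,2]>165)).astype(np.uint8)
for u,v in [(272,206)]:
    print(onz(K,M,u,v,60))
print(np.percentile(hsv[...,2][m],[10,50,90]))
big=cv2.resize(f[140:240,220:330],(770,600 if 0 else 700))[:600]
cv2.imwrite('pics/w1c.png',cv2.resize(f[140:240,220:330],(660,600),interpolation=cv2.INTER_CUBIC)[:,:,::-1])
E
```

```text
[ 240  147   65   86 2639] [271.34634331 196.59264873]
145 None 150 (np.int64(265), np.int64(278), np.float64(271.5)) 155 (np.int64(265), np.int64(278), np.float64(271.5)) 160 (np.int64(265), np.int64(278), np.float64(271.5)) 165 (np.int64(266), np.int64(278), np.float64(272.0)) 170 (np.int64(259), np.int64(278), np.float64(268.5)) 175 (np.int64(254), np.int64(278), np.float64(266.0)) 180 (np.int64(250), np.int64(279), np.float64(264.5)) 185 (np.int64(243), np.int64(288), np.float64(265.5)) 190 (np.int64(241), np.int64(302), np.float64(270.5)) 195 (np.int64(240), np.int64(304), np.float64(272.4)) 200 (np.int64(240), np.int64(304), np.float64(273.6)) 205 (np.int64(240), np.int64(304), np.float64(275.4)) 210 (np.int64(240), np.int64(304), np.float64(275.7)) 215 (np.int64(241), np.int64(304), np.float64(275.7)) 220 (np.int64(241), np.int64(304), np.float64(274.0)) 225 (np.int64(253), np.int64(291), np.float64(272.0)) 230 (np.int64(260), np.int64(284), np.float64(272.0)) 
[596.01973444 266.17387261  60.        ]
[ 94. 143. 160.]
```

View pics/w1c.png

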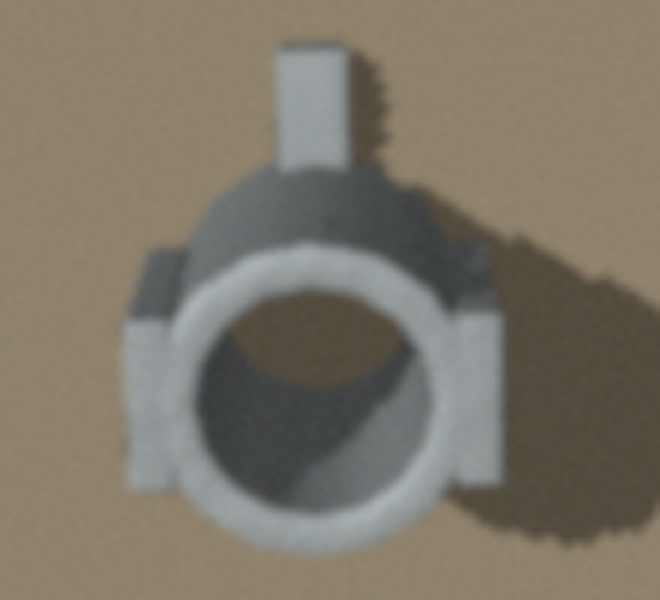

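Run:
```python
from h import *
f,K,M=wcam('pics/w1.npz');d=np.load('pics/w1.npz');R,p=d['R'],d['pos']
w=lambda u,v,z:R.T@(onz(K,M,220+(u-.0)/6,140+v/6,z)-p)
for n,u,v,z in [('rim',312.5,397,60),('L1',123,318,60),('L2',130,490,60),('R1',502,312,60),('R2',502,486,60),('ear tip',311.5,47,9),('ear root',313,165,9)]: print(n,w(u,v,z).round(1))
from plant import sensors
s=sensors.sense();print(delta(s,[565,-52,250],69))
```

```text
rim [ -4.8  -4.  189.9]
L1 [  6.  -28.6 189.8]
L2 [-17.8 -28.4 189.8]
R1 [  6.8  20.6 189.9]
R2 [-17.2  21.2 189.9]
ear tip [ 33.4  -4.5 240.9]
ear root [ 15.7  -4.4 240.9]
(array([ 2.100e+02, -2.415e+02,  1.000e-01]), np.float64(57.565615830021784))
```

```bash
python3 -m jog '[[-1,26,-30,0,7],[-1,52,-60,0,14],[-1,78,-90,0,21],[-1,104,-120,0,28],[-1,130,-150,0,35],[-1,156,-180,0,42],[-1,182,-210,0,49],[-1,200,-230,0,54],[-1,208,-239,0,57.5],[-1,210,-241.5,0,57.5],[-1,210,-241.5,0,57.5],[-1,210,-241.5,0,57.5]]'
python3 - <<'E'
from h import *
s=snap('pics/w2');print(s['position'],toolR(s).round(3)[:,1],s['qpos'])
f=cv2.imread('pics/w2.png');cv2.imwrite('pics/w2c.png',cv2.resize(f[90:290,150:410],(780,600),interpolation=cv2.INTER_CUBIC))
E
```

```text
t: 2.53
position: [565.6, -51.2, 250.5]
tool_rot: [0.0, 0.181, 0.984, 0.0]
wrist_force: [0.1, 0.0, -0.9]
gripper_width: 0.996
grip_force: 0.0
[565.57530617 -51.22446305 250.47932271] [0.355 0.935 0.001] [-2.25536662e-01  4.54858372e-01  1.46807075e+00  6.41756264e-04
  1.21848159e+00 -1.43350727e+00]
```

View pics/w2c.png

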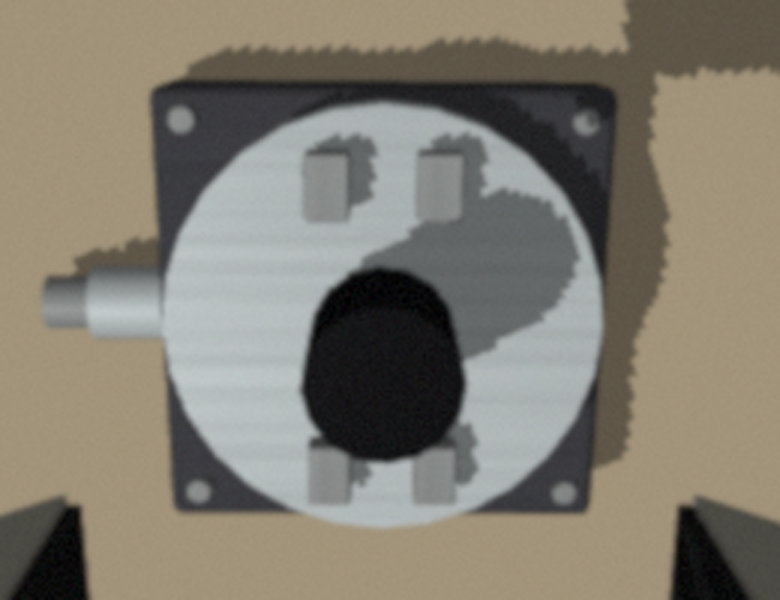

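The stage fills the view squarely. The cap top is at crop (383,383). Slot gaps are centred at crop (383,187) and (382,475), the face circle spans x 163–602 and y 101–527, and the knob is on the left.

Run:
```python
from h import *
f,K,M=wcam('pics/w2.npz');d=np.load('pics/w2.npz');R,p=d['R'],d['pos']
w=lambda u,v,z:R.T@(onz(K,M,150+u/3,90+v/3,z)-p)
for n,u,v,z in [('capL',302,385,90),('capR',465,385,90),('capB',383,462,90),('k1',383,187,50),('k2',382.5,475,50),('k1o',383,155,50),('k1i',383,221,50),('k2i',382,446,50),('k2o',382,503,50),('fL',163,318,40),('fR',602,318,40),('fT',383,101,40),('fB',383,527,40),('h1',181,121,26),('h2',587,122,26),('h3',198,492,26),('h4',564,493,26)]: print(n,w(u,v,z).round(1))
# fit face circle by mask
hsv=cv2.cvtColor(f,cv2.COLOR_RGB2HSV)
m=((f.max(2)<45)).astype(np.uint8);m[:170]=0;m[250:]=0;m[:,:240]=0;m[:,320:]=0
y,x=np.where(m); print('cap mask',x.min(),x.max(),y.min(),y.max())
```

```text
capL [ -5.3 -18.2 160.5]
capR [ -5.3  20.6 160.5]
capB [-25.1   1.1 160.5]
k1 [ 35.4   1.2 200.5]
k2 [-46.2   1.2 200.5]
k1o [ 43.7   1.2 200.5]
k1i [ 26.5   1.2 200.5]
k2i [-37.4   1.  200.5]
k2o [-54.9   1.  200.5]
fL [ -2.9 -60.2 210.4]
fR [ -2.9  62.6 210.5]
fT [ 56.5   1.2 210.5]
fB [-67.4   1.4 210.5]
h1 [ 49.8 -54.7 224.4]
h2 [ 49.6  57.8 224.5]
h3 [-62.5 -55.5 224.5]
h4 [-62.8  57.2 224.5]
cap mask 252 303 180 242
```

Wrist and top-camera estimates differ by about 5 mm, mostly along tool x. I'll check the wrist calibration against the fingertips, whose tool coordinates are known.

Run:
```python
from h import *
d=np.load('pics/w2.npz');K=d['intrinsics'];C=np.linalg.inv(d['tool_from_camera'])
for P in [(9.5,-46,66),(-9.5,-46,66),(9.5,46,66),(-9.5,46,66),(9.5,46,28),(9.5,-46,28)]: print(P,proj(K,C,P).round(1))
f=cv2.imread('pics/w2.png');c=cv2.resize(f[235:375,110:450],(800,330),interpolation=cv2.INTER_CUBIC)
cv2.imwrite('pics/w2f.png',cv2.convertScaleAbs(c,alpha=1.6,beta=20))
```

```text
(9.5, -46, 66) [176.9 255.5]
(-9.5, -46, 66) [180.1 291.8]
(9.5, 46, 66) [375.9 255.5]
(-9.5, 46, 66) [372.7 291.8]
(9.5, 46, 28) [402.3 299.4]
(9.5, -46, 28) [150.9 299.5]
```

View pics/w2f.png

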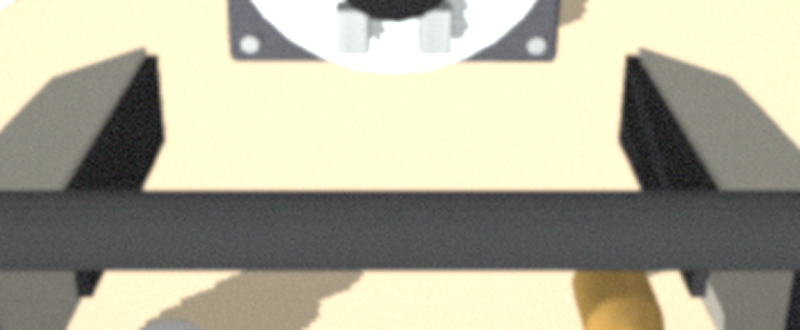

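Fingertips appear about 3 px lower than the calibration predicts, so the wrist view reads tool x too negative by about 2 mm. The top camera accounts for the rest. I'll use tool x −3.3, y +1.1 for the spindle axis, and the same x correction for the sleeve. Now to grasp the cap.

```bash
python3 -m jog '[[-1,-3.3,1.1,35,0],[-1,-3.3,1.1,70,0],[-1,-3.3,1.1,100,0],[-1,-3.3,1.1,118,0],[-1,-3.3,1.1,125,0],[-1,-3.3,1.1,125,0],[-0.5,-3.3,1.1,125,0],[0,-3.3,1.1,125,0],[0.5,-3.3,1.1,125,0],[0.5,-3.3,1.1,125,0],[0.5,-3.3,1.1,125,0],[0.5,-3.3,1.1,125,0],[0.5,-3.3,1.1,125,0],[0.5,-3.3,1.1,125,0]]' 12
```

```text
t: 3.75
position: [569.2, -53.0, 125.3]
tool_rot: [0.0, 0.182, 0.983, 0.0]
wrist_force: [-0.1, 0.9, -0.3]
gripper_width: 0.47
grip_force: 0.2
```

```bash
python3 -m jog '[[0.6,0,0,0,0],[0.6,0,0,0,0],[0.6,0,0,0,0],[0.6,0,0,0,0],[0.6,0,0,0,0],[0.6,0,0,0,0]]' 12
```

```text
t: 4.25
position: [569.3, -53.0, 125.3]
tool_rot: [0.0, 0.182, 0.983, 0.0]
wrist_force: [-0.6, 0.7, 1.0]
gripper_width: 0.436
grip_force: 12.0
```

```bash
python3 -m jog '[[0.6,0,0,-15,0],[0.6,0,0,-40,0],[0.6,0,0,-65,0],[0.6,0,0,-70,0],[0.6,0,0,-70,0]]'
python3 - <<'E'
from h import *
from plant import sensors
t,K,M=cam('pics/top0.npz')
hsv=cv2.cvtColor(t,cv2.COLOR_RGB2HSV);m=((hsv[...,1]<40)&(hsv[...,2]>150)).astype(np.uint8);m[:,:340]=0;m[:215]=0;m[300:]=0;m[:,450:]=0
c=np.vstack([k for k in cv2.findContours(m,0,2)[0] if cv2.contourArea(k)>20]);P=np.array([onz(K,M,*p[0],14)[:2] for p in c],np.float32);print(cv2.minAreaRect(P))
for u,v in [(358,231),(428,223),(435,280),(364,288),(396,255.5)]: print(onz(K,M,u,v,16).round())
s=sensors.sense();print(s['position'],s['qpos']);print(delta(s,[493,-293,195],98))
E
```

```text
t: 4.67
position: [570.0, -53.1, 197.0]
tool_rot: [0.002, 0.182, 0.983, -0.0]
wrist_force: [0.4, -0.1, -0.6]
gripper_width: 0.433
grip_force: 12.0
((490.9340515136719, -299.6525573730469), (143.79452514648438, 161.16668701171875), 7.676382064819336)
[ 552. -209.   16.]
[ 573. -388.   16.]
[ 429. -401.   16.]
[ 408. -222.   16.]
[ 490. -305.   16.]
[570.04499784 -53.12185388 196.96827327] [-2.26797002e-01  5.15076534e-01  1.52730303e+00  7.80332037e-05
  1.09527305e+00 -1.43132551e+00]
(array([ -14. , -251.6,    1.9]), np.float64(-28.98757051732869))
```

```bash
python3 -m jog '[[0.6,-2,-30,0,-5],[0.6,-4,-70,0,-10],[0.6,-6,-110,0,-15],[0.6,-8,-150,0,-20],[0.6,-10,-190,0,-25],[0.6,-12,-220,0,-29],[0.6,-13,-240,10,-29],[0.6,-14,-250,40,-29],[0.6,-14,-252,70,-29],[0.6,-14,-252,95,-29],[0.6,-14,-252,106,-29],[0.6,-14,-252,108,-29],[0.6,-14,-252,109,-29],[0.6,-14,-252,109,-29],[0.6,-14,-252,109,-29]]'
```

```text
t: 5.92
position: [492.8, -293.5, 87.6]
tool_rot: [0.001, -0.07, 0.998, -0.001]
wrist_force: [-0.4, -0.0, -0.5]
gripper_width: 0.433
grip_force: 12.0
```

```bash
python3 -m jog '[[0.6,0,0,2,0],[0.6,0,0,3.5,0],[0.6,0,0,4.5,0],[0.6,0,0,4.5,0]]'; python3 -m jog '[[0.6,0,0,0.7,0],[0.6,0,0,1.4,0],[0.6,0,0,1.4,0]]'
```

```text
t: 6.25
position: [492.0, -293.2, 81.8]
tool_rot: [0.0, -0.07, 0.998, -0.0]
wrist_force: [0.3, -0.2, -1.4]
gripper_width: 0.434
grip_force: 12.0
t: 6.5
position: [492.2, -293.3, 81.2]
tool_rot: [0.0, -0.07, 0.998, -0.0]
wrist_force: [-2.2, 0.2, 7.0]
gripper_width: 0.44
grip_force: 12.0
```

The cap rests on the floor: contact came at TCP z 81.2, where 81.3 was expected. Releasing it and rising.

```bash
python3 -m jog '[[0.3,0,0,0,0],[0,0,0,0,0],[0,0,0,0,0],[-0.3,0,0,0,0],[-0.3,0,0,0,0],[-0.3,0,0,-15,0],[-1,0,0,-50,0],[-1,0,0,-90,0],[-1,0,0,-115,0],[-1,0,0,-120,0],[-1,0,0,-120,0]]'
python3 - <<'E'
from h import *
from plant import sensors
s=sensors.sense();d=np.load('pics/w1.npz');c=d['pos']+d['R']@np.array([-3.3,-4.1,0]);y=np.degrees(np.arctan2(d['R'][1,1],d['R'][0,1]))
print(c,y,s['qpos'],delta(s,[c[0],c[1],200],y),s['position'])
E
```

```text
t: 7.42
position: [492.7, -293.7, 202.3]
tool_rot: [0.002, -0.07, 0.998, -0.001]
wrist_force: [0.5, 0.2, -1.3]
gripper_width: 0.963
grip_force: 0.0
[595.15771846 265.33023742 249.8602962 ] 126.51901276301516 [-6.71231493e-01  5.10862056e-01  1.51799841e+00  8.99217509e-05
  1.10837370e+00 -2.38193875e+00] (array([-179.4,  539.3,    1.2]), np.float64(-28.50526751008607)) [ 492.69813156 -293.73833547  202.32123235]
```

```bash
python3 -m jog '[[-1,-12,36,0,-4],[-1,-24,72,0,-8],[-1,-36,108,0,-12],[-1,-48,144,0,-16],[-1,-60,180,0,-20],[-1,-72,216,0,-24],[-1,-84,252,0,-28.5],[-1,-96,288,0,-28.5],[-1,-108,324,0,-28.5],[-1,-120,360,0,-28.5],[-1,-132,396,0,-28.5],[-1,-144,432,0,-28.5],[-1,-156,468,0,-28.5],[-1,-168,504,0,-28.5],[-1,-176,528,0,-28.5],[-1,-179,538,0,-28.5],[-1,-179.4,539.3,0,-28.5],[-1,-179.4,539.3,0,-28.5],[-1,-179.4,539.3,0,-28.5]]'
python3 - <<'E'
from h import *
from plant import cams
s=snap('pics/w3');im=cams.get_image('top');np.savez('pics/top1.npz',**im)
c=np.array([595.2,265.3,200]);print(delta(s,c,126.5),s['position'])
f,K,M=wcam('pics/w3.npz');d=np.load('pics/w3.npz');hsv=cv2.cvtColor(f,cv2.COLOR_RGB2HSV)
g=lambda P:proj(K,np.linalg.inv(d['tool_from_camera']),P)
h=s['position'][2]
for P in [(-2,-25,h-60),(-2,25,h-60),(-24,0,h-60),(37,0,h-9)]: print(P,g(P).round(1))
a=cv2.resize(f[120:320,150:400],(500,400),interpolation=cv2.INTER_CUBIC);t=im['frame'];b=cv2.resize(t[205:305,340:450],(300,273),interpolation=cv2.INTER_CUBIC)
o=np.zeros((400,800,3),np.uint8);o[:,:500]=a;o[:273,500:]=b;cv2.imwrite('pics/w3c.png',o[:,:,::-1])
E
```

```text
t: 9.0
position: [594.3, 264.2, 199.4]
tool_rot: [-0.001, -0.313, 0.95, -0.0]
wrist_force: [-0.4, 0.3, 0.1]
gripper_width: 1.002
grip_force: 0.0
(array([-1.4,  0.3, -0.6]), np.float64(-0.04995516554551216)) [594.27752284 264.23084092 199.41254684]
(-2, -25, np.float64(139.41254683905476)) [239.5 225. ]
(-2, 25, np.float64(139.41254683905476)) [315.4 225. ]
(-24, 0, np.float64(139.41254683905476)) [277.4 255.5]
(37, 0, np.float64(190.41254683905476)) [277.3 153.2]
```

View pics/w3c.png

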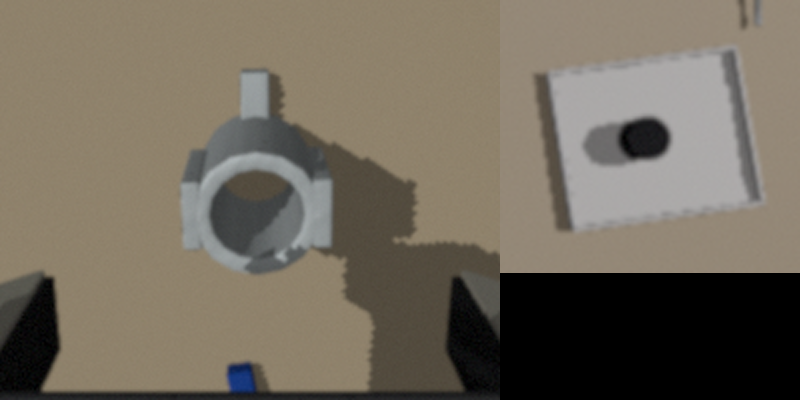

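The cap stands upright near the middle of the tray. The tall sleeve lies between the open fingers, ear at (278,155), flats at columns 241 and 316, and it needs only about a −1.2, +0.4 mm correction. Descending to grip the flats.

```bash
python3 -m jog '[[-1,-1.2,0.4,30,0],[-1,-1.2,0.4,65,0],[-1,-1.2,0.4,95,0],[-1,-1.2,0.4,107,0],[-1,-1.2,0.4,110,0],[-1,-1.2,0.4,110,0],[-0.4,-1.2,0.4,110,0],[-0.2,-1.2,0.4,110,0],[0,-1.2,0.4,110,0],[0,-1.2,0.4,110,0],[0.2,-1.2,0.4,110,0],[0.3,-1.2,0.4,110,0],[0.3,-1.2,0.4,110,0],[0.3,-1.2,0.4,110,0],[0.3,-1.2,0.4,110,0],[0.3,-1.2,0.4,110,0]]' 30
```

```text
t: 10.43
position: [595.3, 266.9, 90.5]
tool_rot: [0.0, -0.313, 0.95, 0.0]
wrist_force: [-0.9, -0.1, 2.7]
gripper_width: 0.543
grip_force: 29.9
```

Run:
```python
from h import *
p=np.array([149,503.426,292.241]);yaw=1.137+.146
cmds=[(-491,-102,42,-53),(210,-241.5,0,57.5),(-3.3,1.1,125,0),(0,0,-70,0),(-14,-252,109,-29),(0,0,4.5,0),(0,0,1.4,0),(0,0,-120,0),(-179.4,539.3,0,-28.5),(-1.2,.4,110,0)]
sens=[(590.1,266.7,249.9),(565.6,-51.2,250.5),(569.2,-53,125.3),(570,-53.1,197),(492.8,-293.5,87.6),(492,-293.2,81.8),(492.2,-293.3,81.2),(492.7,-293.7,202.3),(594.3,264.2,199.4),(595.3,266.9,90.5)]
Ps=[]
for c,s in zip(cmds,sens):
    X=np.array([np.sin(yaw),-np.cos(yaw),0])*-1;Y=np.array([np.cos(yaw),np.sin(yaw),0])
    p=p+X*c[0]+Y*c[1]+np.array([0,0,-c[2]]);yaw-=np.radians(c[3]);Ps.append((p,yaw));print(p.round(1),np.degrees(yaw).round(2),(np.array(s)-p).round(1))
X=lambda y:np.array([-np.sin(y),np.cos(y),0]);Y=lambda y:np.array([np.cos(y),np.sin(y),0])
(p1,y1),(p2,y2)=Ps[0],Ps[1]
sl=p1+X(y1)*-5.4+Y(y1)*-4.1; st=p2+X(y2)*-5.4+Y(y2)*1.15
pk,yk=Ps[-1];e=np.array([(sl-pk)@X(yk),(sl-pk)@Y(yk)]);print('sleeve in pick tool (meas)',e)
# current commanded -> target: yaw stage y2, st = T + X*e0 (y centred after grip; y bias same as wrist: 0)
T=st-X(y2)*e[0];d=T-pk;print('target',T,'delta tool',d@X(yk),d@Y(yk),'turn',np.degrees(yk-y2))
```

```text
[590.9 266.3 250.2] 126.51 [-0.8  0.4 -0.3]
[565.8 -52.8 250.2] 69.01 [-0.2  1.6  0.3]
[569.2 -52.9 125.2] 69.01 [-0.  -0.1  0.1]
[569.2 -52.9 195.2] 69.01 [ 0.8 -0.2  1.8]
[ 492.  -293.2   86.2] 98.01 [ 0.8 -0.3  1.4]
[ 492.  -293.2   81.7] 98.01 [-0.   0.   0.1]
[ 492.  -293.2   80.3] 98.01 [ 0.2 -0.1  0.9]
[ 492.  -293.2  200.3] 98.01 [ 0.7 -0.5  2. ]
[594.5 265.8 200.3] 126.51 [-0.2 -1.6 -0.9]
[595.3 266.8  90.3] 126.51 [0.  0.1 0.2]
sleeve in pick tool (meas) [-1.52012111 -1.94464352]
target [569.78684192 -53.10917643 250.241     ] delta tool 210.82532131905856 -241.9990056378475 turn 57.5
```

Sensed poses match the commanded ones once settled. Lifting the sleeve and carrying it over the spindle, target TCP about (570.2, −51.8).

```bash
python3 -m jog '[[0.3,0,0,-8,0],[0.3,0,0,-25,0],[0.3,0,0,-55,0],[0.3,0,0,-85,0],[0.3,0,0,-102,0],[0.3,0,0,-108,0],[0.3,0,0,-108,0]]' 35;  python3 -m jog '[[0.3,10,-12,0,6],[0.3,32,-36,0,12],[0.3,56,-64,0,18],[0.3,80,-92,0,24],[0.3,104,-120,0,30],[0.3,128,-147,0,36],[0.3,152,-175,0,42],[0.3,174,-200,0,48],[0.3,192,-221,0,54],[0.3,204,-235,0,57.5],[0.3,209,-240.5,0,57.5],[0.3,209.7,-241.3,0,57.5],[0.3,209.7,-241.3,0,57.5],[0.3,209.7,-241.3,0,57.5],[0.3,209.7,-241.3,0,57.5],[0.3,209.7,-241.3,0,57.5]]'
python3 - <<'E'
from h import *
s=snap('pics/w4');print(s['position'],s['qpos'][5],s['grip_force'])
f=cv2.imread('pics/w4.png');cv2.imwrite('pics/w4c.png',cv2.resize(f[70:320,130:430],(720,600),interpolation=cv2.INTER_CUBIC))
E
```

```text
t: 11.02
position: [595.7, 267.0, 200.1]
tool_rot: [0.002, -0.313, 0.95, 0.0]
wrist_force: [-0.4, 0.4, -2.0]
gripper_width: 0.547
grip_force: 34.8
t: 12.35
position: [570.3, -50.6, 198.2]
tool_rot: [-0.0, 0.181, 0.983, 0.0]
wrist_force: [-0.3, 0.4, -1.3]
gripper_width: 0.544
grip_force: 34.8
[570.32446293 -50.61136218 198.20706817] -1.4293057774849565 34.848307371139526
```

View pics/w4c.png

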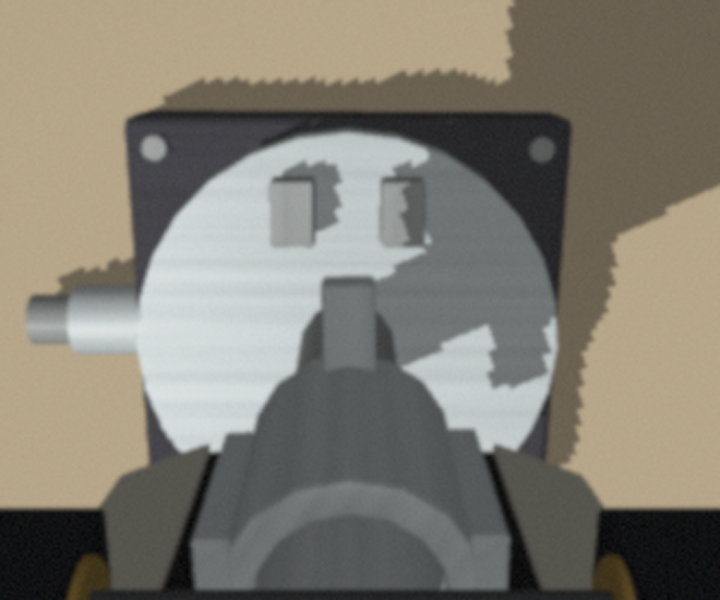

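The sleeve is held above the spindle with its ear at crop (349,279), lined up with the slot gap at crop x 347. The face edges are at crop x 137 and 557, and its top at y 131. Checking the offsets numerically.

Run:
```python
from h import *
f,K,M=wcam('pics/w4.npz');d=np.load('pics/w4.npz');R,p=d['R'],d['pos']
w=lambda u,v,z:R.T@(onz(K,M,130+u/2.4,70+v/2.4,z)-p)
e=p[2]-90.3
for n,u,v,z in [('ear tip top',349,281,e+9),('ear L',322,320,e+9),('ear R',376,320,e+9),('flatL',192,541,e+60),('flatR',510,536,e+60),('kL',315,210,50),('kR',380,210,50),('kL far',291,181,50),('kL near',291,246,50),('fL',137,318,40),('fR',557,318,40),('fT',348,131,40),('h1',153,148,26),('h2',542,149,26)]: print(n,w(u,v,z).round(1))
from plant import sensors
print(sensors.sense()['position'])
```

```text
ear tip top [38.1 -0.5 81.3]
ear L [30.  -5.9 81.3]
ear R [30.   5.  81.3]
flatL [  9.8 -24.7  30.3]
flatR [10.7 24.4 30.3]
kL [ 40.6  -9.7 148.2]
kR [ 40.6   7.8 148.2]
kL far [ 48.3 -16.  148.2]
kL near [ 30.7 -16.3 148.2]
fL [  7.2 -62.2 158.2]
fR [  7.2  60.  158.2]
fT [ 60.5  -0.8 158.2]
h1 [ 54.4 -57.3 172.2]
h2 [ 54.1  55.4 172.2]
[570.3485743  -50.81277759 198.28391931]
```

Alignment is within about 0.5 mm once the arm settles. Descending in stages with force checks.

```bash
python3 -m jog '[[0.3,0.3,0.4,0,0],[0.3,0.3,0.4,6,0],[0.3,0.3,0.4,14,0],[0.3,0.3,0.4,20,0],[0.3,0.3,0.4,24,0],[0.3,0.3,0.4,28,0],[0.3,0.3,0.4,31,0],[0.3,0.3,0.4,33,0],[0.3,0.3,0.4,33,0],[0.3,0.3,0.4,33,0]]'
```

```text
t: 13.23
position: [570.2, -51.4, 165.4]
tool_rot: [0.0, 0.182, 0.983, 0.0]
wrist_force: [0.0, 0.1, -0.6]
gripper_width: 0.544
grip_force: 34.8
```

```bash
python3 -m jog '[[0.3,0,0,5,0],[0.3,0,0,11,0],[0.3,0,0,17,0],[0.3,0,0,22,0],[0.3,0,0,26,0],[0.3,0,0,29,0],[0.3,0,0,31,0],[0.3,0,0,32,0],[0.3,0,0,32.5,0],[0.3,0,0,32.5,0],[0.3,0,0,32.5,0]]'
```

```text
t: 14.15
position: [570.3, -51.4, 133.0]
tool_rot: [0.0, 0.182, 0.983, 0.0]
wrist_force: [0.2, -0.4, -2.2]
gripper_width: 0.546
grip_force: 34.8
```

```bash
python3 -m jog '[[0.3,0,0,0.7,0],[0.3,0,0,1.4,0],[0.3,0,0,2,0],[0.3,0,0,2,0]]'; python3 -m jog '[[0.3,0,0,0.5,0],[0.3,0,0,1,0],[0.3,0,0,1,0]]'
```

```text
t: 14.48
position: [570.1, -51.4, 130.7]
tool_rot: [-0.0, 0.182, 0.983, 0.0]
wrist_force: [-0.1, 0.1, -2.0]
gripper_width: 0.54
grip_force: 34.8
t: 14.73
position: [570.1, -51.4, 130.5]
tool_rot: [0.0, 0.182, 0.983, 0.0]
wrist_force: [-3.6, 0.4, 5.0]
gripper_width: 0.541
grip_force: 34.8
```

Contact came at TCP z 130.5, where 130.3 was expected for fully home (an ear on a keeper would have stopped 10 mm higher). Pressing a touch, then releasing and retreating.

```bash
python3 -m jog '[[0.3,0,0,0.4,0],[0.3,0,0,0.4,0]]'; python3 -m jog '[[-0.2,0,0,-0.5,0],[-0.3,0,0,-0.5,0],[-0.4,0,0,-0.5,0],[-0.5,0,0,-0.5,0],[-0.5,0,0,-0.5,0],[-0.6,0,0,-0.5,0],[-0.6,0,0,-0.5,0],[-0.6,0,0,-20,0],[-0.8,0,0,-50,0],[-1,0,0,-85,0],[-1,0,0,-115,0],[-1,0,0,-120,0],[-1,0,0,-120,0],[-1,0,0,-120,0]]'
python3 - <<'E'
from h import *
from plant import cams
s=snap('pics/w5');a=cv2.imread('pics/w5.png')[80:280,150:410];o=np.zeros((600,800,3),np.uint8)
o[:400,:520]=cv2.resize(a,(520,400),interpolation=cv2.INTER_CUBIC)
t=cams.get_image('top')['frame'][:,:,::-1];c=cams.get_image('scene')['frame'][:,:,::-1]
o[400:,:400]=cv2.resize(c[130:330,160:460],(400,200)[:2]);o[:200,520:]=cv2.resize(c[180:255,220:325],(280,200),interpolation=cv2.INTER_CUBIC);o[400:,400:]=cv2.resize(t[130:310,100:460],(400,200))
cv2.imwrite('pics/end.png',o);print(s['position'],s['wrist_force'])
E
```

```text
t: 14.9
position: [570.2, -51.4, 130.5]
tool_rot: [0.0, 0.182, 0.983, -0.0]
wrist_force: [-3.4, 0.2, 7.7]
gripper_width: 0.544
grip_force: 34.8
t: 16.07
position: [569.8, -51.3, 248.8]
tool_rot: [-0.0, 0.182, 0.983, 0.0]
wrist_force: [-0.1, -0.2, 0.4]
gripper_width: 0.997
grip_force: 0.0
[569.79671773 -51.30133348 248.80878815] [-0.13356207 -0.18338118  0.4043933 ]
```

View pics/end.png

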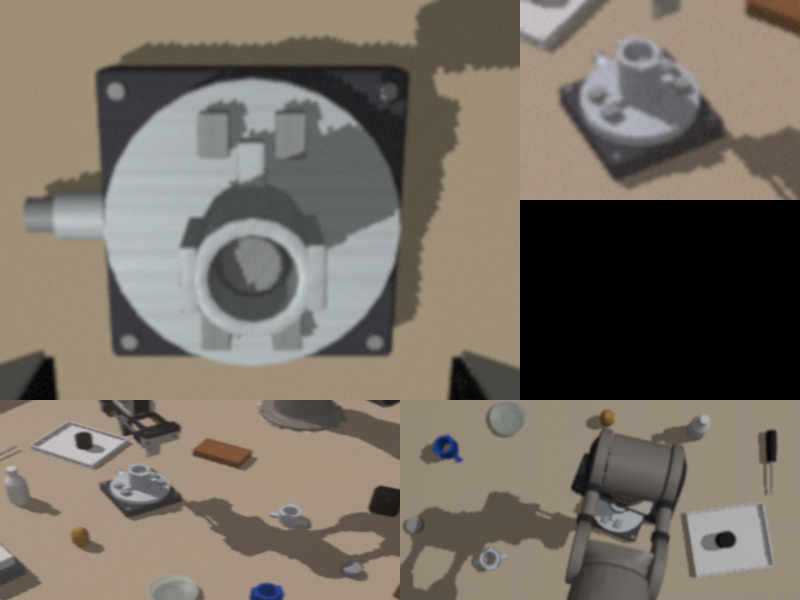

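The sleeve sits flat on the face around the spindle, with its ear between the front keepers at (251,158). The cap stands in the tray, the bystanders haven't moved, and the gripper is clear. Handing in.

```bash
python3 -c "
from plant import hand_in
print(hand_in())"
```

```text
the job is handed in; nothing more can be done
None
```

The job is handed in: the cap stands open end down in the tray, and the tall sleeve was lowered fully home over the spindle with its ears in the slots, then released. This took about 16 s of the 58 s allowed, and the hand-in gave no verdict.

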